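Dip the coin tube and mark the level

TASK

Check how full the blue coin tube is: take the gauge rod out of its rest, push it gently down into the tube, past the rubber drag ring, until it bottoms on the coins inside, and leave it standing there. Then slide the red rider on the scale post up until its white pointer is level with the top of the rod, and let go. Do not press hard on the coins and leave the things on the counter alone.

Things in the scene. Friction and masses are not known exactly. Their poses are not given: they have to be found in the camera images.
- coin_station: Fixed dip station. Dark steel base plate 75 x 250 x 10 mm (x, y, z) lying on the counter; origin on its underside at the foot of the post (10 mm from its centre), z up. At y = -100 mm stands the opaque blue coin tube, at y = 0 a square aluminium scale post 12 mm thick, reaching to z = 260 mm. On the post runs the red rider.
- tube_mouth (a point): Centre of the blue tube's mouth, on the tube's axis, 135 mm above the counter; axes as the station's. Outer diameter 27 mm, flaring to 39 mm in the top 15 mm; the bore is 19 mm wide, its mouth flares to about 31 mm.
- ring_start (a point): Fixed point on the tube's axis, 22 mm below the mouth, where the top of the loose rubber drag ring sits at the start (opening about 15 mm, 4 mm high). The rod's 16 mm shoulder takes it along; it resists with a steady 4 N or so and stays where it is left, so that the rod does not sink by its own weight.
- coins_lowest (a point): Fixed point on the axis, 100 mm below the mouth. The coins lie out of sight, their top 60 to 100 mm below the mouth, on a soft cushion: it yields 0.3 mm per newton, is solid after 6 mm, and lifts the released rod back to within 0.6 mm of where the coins lay. Over 20 N between rod and station is too hard.
- gauge_rod: Loose upright gauge rod, about 0.13 kg, 165 mm long; origin at the centre of its lower end, z up along the rod. Lower 12 mm: pilot of 10 mm diameter, then steel shaft of 16 mm diameter, then, from 130 mm up to the top, a yellow grip knob of 20 mm diameter.
- rod_top (a point): Centre of the flat top of the rod's yellow knob, 165 mm above the rod's lower end; axes as the rod's.
- rod_rest: Fixed grey block 60 x 60 x 45 mm in which the rod stands upright at the start; origin at the centre of its underside. Its hole is 18 mm wide and 35 mm deep, so the rod's lower end starts 10 mm above the counter.
- rider (a joint): Height of the red rider on the post (m), 0 to 0.124, growing upward; the pointer's height above the counter is 0.120 m + this value. Friction of 2.5 N holds it where it is left.
- rider_pointer (a point): Tip of the rider's white pointer (3 mm high blade), at its middle height, 73 mm from the post towards the tube (-y of the station), 27 mm short of the tube's axis. Axes as the station's.
- rider_tab (a point): Centre of the rider's black grip tab, on the side of the post away from the tube, 90 mm from the post's axis (+y of the station) and level with the pointer; the tab is 10 mm thick (station x), 26 mm long (station y) and 18 mm high. Axes as the station's.
- tape_roll: Bystander: roll of brown tape lying flat, 92 mm wide, 48 mm high; origin at the centre of its underside.
- dip_cup: Bystander: small white cup, 76 mm wide, 47 mm high; origin at the centre of its underside.
- rice_bowl: Bystander: small beige cup, 93 mm wide, 64 mm high; origin at the centre of its underside.
Things that resemble listed ones, but are neither listed nor needed, are in the scene too. What is shaped like the gauge_rod but orange is not meant.

How it is judged (in metres and radians):
On the way, in this order (a step that is already met when the one before it is completed fails the run):
1. the rod stands in the tube, bottomed on the coins (contact force between gauge_rod and coins_c0 above 0.5 N and angle between gauge_rod's own z axis and vertical below 0.2 rad and horizontal distance between gauge_rod and tube_mouth below 0.012 m and z of gauge_rod in the frame of tube_mouth below -0.055 m), for 0.2 s.
2. with the rod still on the coins, the rider's pointer is level with the rod's top (all of step 1 and z of rider_pointer in the frame of rod_top between -0.006 and 0.006 m), for 0.2 s.
At the end, for the whole second after the job is handed in: The rod stands released in the tube (within 12 mm of its axis, within 0.2 rad of upright), at rest with its lower end on the coins, and the released rider stands still with its pointer within 6 mm of the height of the rod's top (all of step 2 and linear speed of gauge_rod below 0.02 m/s and velocity of joint rider between -0.01 and 0.01 m/s); the robot touches nothing.
It fails at once if the rod presses on the station or the coins with more than 20 N (contact force between gauge_rod and coin_station above 20 N).
It fails at once if the tape roll is moved more than 25 mm or tipped (distance of tape_roll from where it was at the start of the episode above 0.025 m or angle between tape_roll's own z axis and vertical above 0.4 rad).
It fails at once if the dip cup is moved more than 25 mm or tipped (distance of dip_cup from where it was at the start of the episode above 0.025 m or angle between dip_cup's own z axis and vertical above 0.4 rad).
It fails at once if the rice bowl is moved more than 25 mm or tipped (distance of rice_bowl from where it was at the start of the episode above 0.025 m or angle between rice_bowl's own z axis and vertical above 0.4 rad).
It also fails if it takes over 61 s, if anything falls off the work surface, if the arm or the gripper's body presses on something with over 40 N, if the wrist force passes 120 N, or if a joint passes its speed limit or range.

ROBOT

A 6-joint arm with a two-finger parallel gripper is mounted at the origin on a cart in front of the work surface, level with it; the furniture and walls round the work are solid. World frame = base frame: x ahead of the robot, y to its left, z up, the work surface at z = 0. Lengths are in mm, angles in rad, forces in N, time in s.
With the tool pointing down it reaches from about 350 to 775 mm from the base axis. Payload 7.3 kg.
Tool frame: the origin (TCP) lies at the very end of the fingers, on their centre line; the grasp point (between the pads) lies 19 mm behind it; x points along the fingers, z is the direction in which the jaws open and shut, and the axes are right-handed (so a half turn about x gives the same grasp; the last joint's range is limited). The gripper opens to 92 mm and grips with 3 to 60 N. Pads are 19 mm wide; open, the fingers measure 130 mm over their backs; the gripper's body (75 mm by 190 mm) begins 47 mm behind the grasp point.
Start: joints at [1.128, 0.342, 1.524, -0, 1.275, -0.146], TCP at [153.527, 502.07, 226.741] pointing down, gripper open.
Joint ranges: [-2.53, 2.53], [-0.77, 2.02], [0.04, 2.7], [-1, 4.14], [0.28, 2.66], [-3.11, 3.11]. Speed limits (rad/s): [2.57, 2.57, 3.14, 3.14, 3.14, 3.14].

INTERFACE

Orientations are given as [roll, pitch, yaw] about the fixed x, y, z axes, in that order (R = Rz(yaw) Ry(pitch) Rx(roll)).
In Python, from plant import * gives the robot as it stands.
- The arm moves only by the tool carry_out, never from a script. Its argument "rows" is a list of rows, each a list of 4 numbers: the shift along the world's x, y, z in mm, then the turn about the world's z in degrees. In form: [[x, y, z, twist], ...]. A call has 1 to 20 rows; each row is the pose to reach, as a shift and turn from the pose measured when the call began; what a row does not reach only later rows make up. A row lasts 1/12 s, in which the tool goes at most 41.7 mm and 7.16 degrees, less where a joint would pass 70% of its speed; a pose out of reach is approached as far as the arm can. A call with a gripper value outside its range is refused whole. "hand" is the finger opening in mm, from 0 to 91.8, set as the call begins (left out, the last holds). The fingers move at their own pace and stop on an object; the grip force is fixed at half the most. Time passes only in rows, so rows that repeat a pose let the fingers close. It gives the time, the measured TCP pose, the force and the opening at its end, in the units of the state.
- get_obs(): the state, without advancing time (a new reading comes with each control period).
- capture(name): name is "scene" or "top" or "wrist"; returns the picture (420x560x3 uint8, red, green, blue); there is no depth.
- camera_info(name): a dict with "camera_matrix" (3x3 intrinsics, pixels), "dist" ([k1, k2, p1, p2, k3] as OpenCV has them; the pictures are not rectified), "pose" (4x4, takes a point from camera to world coordinates); the wrist camera has in their place "mount" (4x4, takes a point from camera to tool coordinates, whose origin is the TCP and whose axes are the tool frame's). Camera axes: x right, y down, z forward; pixel columns grow to the right and rows downward; lengths in mm; the calibration is good to about 2 mm. A picture is of the moment at which its call begins: read the wrist's pose just before it. camera_info takes no time and is no camera call.
- close_job(): hands the job in, once; it reports no verdict.
The state is a dict: "time": time; "joint_positions": joint angles; "dq": joint speeds; "tau": joint torques, N m; "tool_pos": TCP position; "tcp_rot": TCP orientation; "contact_force": force on the tool from outside, world axes, zero at the start; "moment": the same for the moment, N m; "grip_width": finger opening in mm.
Only numpy, scipy, OpenCV 4.12 (cv2) and the standard library are available. Lean on these libraries where they do the work, as an engineer would, in place of code of your own. Each camera call takes 0.05 s, during which the arm holds its last target. There are 200 camera calls.

## Working session

There is one attempt and no reset: what is moved stays moved. The work goes in short steps, Python scripts to look and compute and a tool call to move; the robot and the scene stay as the last step left them, time stands still between calls to the robot, and variables do not carry over. Pictures are saved under pics/ and viewed, about 8 in all and at most 12, crops included, and the job is handed in when it is done.

Besides the shell and the picture viewer there is one more tool, called after "Call:" by a JSON object that holds its "op" and its "data". carry_out: Moves the arm, as the interface text tells. Its arguments: {"type":"object","properties":{"rows":{"type":"array"},"hand":{"type":"number"}},"required":["rows"]}

```bash
mkdir -p pics; ls; python3 - <<'E'
from plant import *
import cv2,numpy as np
for n in("scene","top"):
    cv2.imwrite(f"pics/{n}0.png",capture(n)[:,:,::-1]); i=camera_info(n); print(n,i)
print(camera_info("wrist")); print(get_obs())
a=cv2.imread("pics/scene0.png");b=cv2.imread("pics/top0.png")
E
```

```text
pics
scene {'camera_matrix': array([[434.35520234,   0.        , 279.48305839],
       [  0.        , 434.35520234, 210.23890969],
       [  0.        ,   0.        ,   1.        ]]), 'dist': array([-0.06596828,  0.        ,  0.        ,  0.        ,  0.        ]), 'pose': array([[ 8.73422810e-01, -2.81841547e-01,  3.97111995e-01,
         3.32902302e+01],
       [-4.86760255e-01, -5.28812352e-01,  6.95285517e-01,
        -7.65989662e+02],
       [ 1.40373819e-02, -8.00576567e-01, -5.99066034e-01,
         7.91556414e+02],
       [ 0.00000000e+00,  0.00000000e+00,  0.00000000e+00,
         1.00000000e+00]])}
top {'camera_matrix': array([[431.20566064,   0.        , 271.15130383],
       [  0.        , 431.20566064, 206.75258691],
       [  0.        ,   0.        ,   1.        ]]), 'dist': array([-0.13344627,  0.        ,  0.        ,  0.        ,  0.        ]), 'pose': array([[-3.35670356e-03, -9.89636787e-01,  1.43554037e-01,
         3.00701827e+02],
       [-9.99978907e-01,  2.52366811e-03, -5.98463109e-03,
         3.28726627e+01],
       [ 5.56032834e-03, -1.43571098e-01, -9.89
[... 679 characters left out ...]
,  0.00000000e+00,
         1.00000000e+00]])}
{'time': 0.1, 'joint_positions': array([ 1.12801471e+00,  3.42627804e-01,  1.52493738e+00, -8.97457401e-06,
        1.27540902e+00, -1.45984888e-01]), 'dq': array([-0.00249571, -0.00181041, -0.00110943, -0.00096217,  0.00127702,
        0.00011624]), 'tau': array([ 1.48487128e-03, -4.32005918e+01, -2.44698393e+01,  7.19357212e-02,
        5.25782851e-02, -2.11548854e-05]), 'tool_pos': array([153.35241903, 501.71232507, 226.12202236]), 'tcp_rot': array([ 3.00181973,  1.56941475, -2.00736336]), 'contact_force': array([ 0.26645014, -0.0377455 ,  0.51298439]), 'moment': array([-0.0416044 , -0.10008374,  0.04559004]), 'grip_width': 91.51756976899597}
```

View pics/scene0.png

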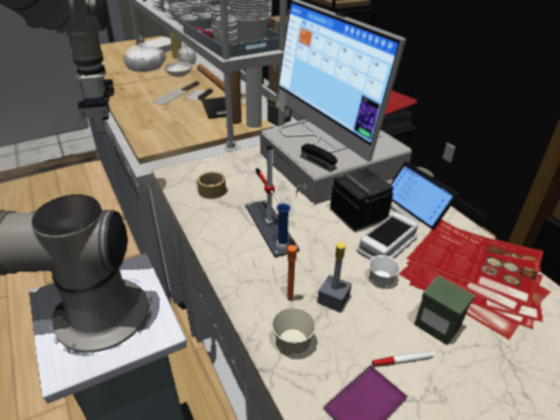

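View pics/top0.png

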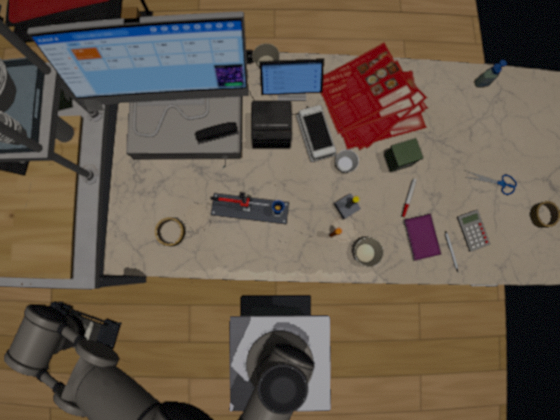

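The scene picture shows the yellow-knobbed rod at (340,248), standing in the grey block at (335,293). The orange lookalike is at (291,255), not in a block, and isn't meant. The blue tube is at (284,210) and the post with the red rider at (267,180). In the top view they are at yellow (354,200), orange (335,231), tube (278,207) and post (245,200).

```bash
cat > h.py <<'E'
import numpy as np,cv2
from scipy.spatial.transform import Rotation as R
from plant import *
def pose(n,o=None):
    i=camera_info(n)
    if n!="wrist": return i["camera_matrix"],i["dist"],i["pose"]
    T=np.eye(4);T[:3,:3]=R.from_euler("xyz",o["tcp_rot"]).as_matrix();T[:3,3]=o["tool_pos"]
    return i["camera_matrix"],i["dist"],T@i["mount"]
def ray(P,uv):
    K,d,T=P
    p=cv2.undistortPoints(np.array(uv,float).reshape(-1,1,2),K,d).reshape(-1,2)
    v=np.c_[p,np.ones(len(p))]@T[:3,:3].T
    return T[:3,3],v/np.linalg.norm(v,axis=1)[:,None]
def plane(P,uv,z):
    c,v=ray(P,uv); return c+v*((z-c[2])/v[:,2])[:,None]
def tri(P1,u1,P2,u2):
    A=np.zeros((3,3));b=np.zeros(3);rs=[]
    for P,u in((P1,u1),(P2,u2)):
        c,v=ray(P,u);M=np.eye(3)-np.outer(v[0],v[0]);A+=M;b+=M@c;rs.append((c,M))
    x=np.linalg.solve(A,b); return x,[np.linalg.norm(M@(x-c)) for c,M in rs]
def proj(P,X):
    K,d,T=P; W=np.linalg.inv(T)
    return cv2.projectPoints(np.array(X,float).reshape(-1,1,3),W[:3,:3],W[:3,3],K,d)[0].reshape(-1,2)
def mask(img,lo,hi):  # RGB img, HSV bounds
    return cv2.inRange(cv2.cvtColor(img,cv2.COLOR_RGB2HSV),lo,hi)
def blobs(m,a=5):
    n,l,s,c=cv2.connectedComponentsWithStats(m)
    return [(c[k].round(1).tolist(),s[k].tolist()) for k in range(1,n) if s[k][4]>=a]
E
python3 - <<'E'
from h import *
S,T=pose("scene"),pose("top")
s=cv2.imread("pics/scene0.png")[:,:,::-1].copy();t=cv2.imread("pics/top0.png")[:,:,::-1].copy()
for n,im,(x0,x1,y0,y1) in(("s",s,(230,370,140,320)),("t",t,(200,370,180,250))):
    for c,lo,hi in(("yel",(22,120,110),(34,255,255)),("blue",(105,120,40),(125,255,255)),("red",(0,140,90),(6,255,255)),("red2",(172,140,90),(180,255,255))):
        m=mask(im,lo,hi)[y0:y1,x0:x1]
        print(n,c,[([round(b[0][0]+x0,1),round(b[0][1]+y0,1)],b[1][0]+x0,b[1][1]+y0,b[1][2:]) for b in blobs(m)])
a=cv2.resize(s[135:320,220:370],None,fx=3,fy=3,interpolation=cv2.INTER_CUBIC)
b=cv2.resize(t[180:250,200:370],None,fx=2,fy=2,interpolation=cv2.INTER_CUBIC)
o=np.zeros((556,800,3),np.uint8);o[:555,:450]=a;o[:140,455:795]=b
cv2.imwrite("pics/c1.png",o[:,:,::-1])
E
```

```text
s yel [([340.4, 245.6], 337, 243, [8, 6, 42])]
s blue [([282.6, 222.2], 277, 204, [13, 39, 326])]
s red [([265.1, 182.0], 259, 172, [15, 18, 67])]
s red2 []
t yel [([355.8, 198.7], 353, 196, [7, 7, 36])]
t blue [([277.4, 206.1], 272, 201, [13, 13, 77])]
t red [([235.3, 201.0], 219, 198, [30, 9, 97])]
t red2 []
```

View pics/c1.png

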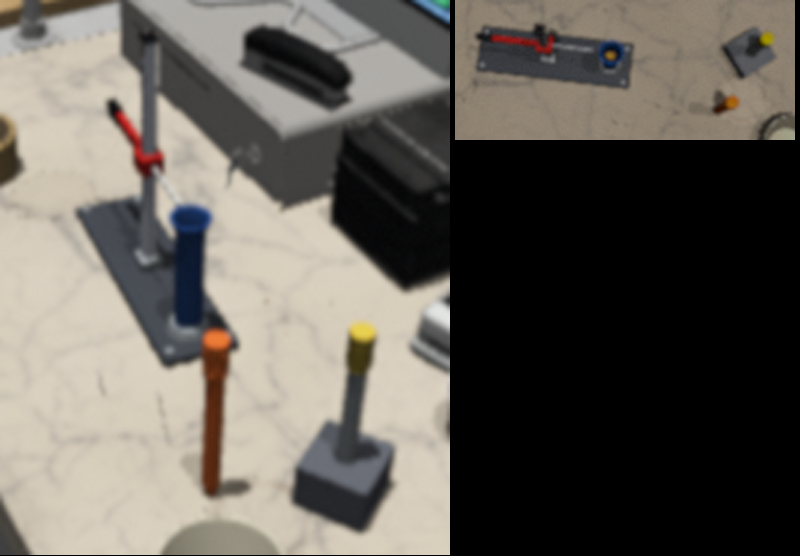

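The crop shows the yellow-knobbed steel rod upright in the grey block (knob top at scene ~(340.7,245.7)), which fits the description. The orange one is free-standing and not meant. The tube mouth is at scene (283.3,207.7).

```bash
python3 - <<'E'
from h import *
S,T=pose("scene"),pose("top")
for n,a,b,z in(("rod",(340.7,245.5),(355.8,198.7),175),("mouth",(283.3,207.7),(278,206.8),135),("post",(269.3,147),(243,195.5),260)):
    print(n,tri(S,a,T,b),plane(S,[a],z).round(1),plane(T,[b],z).round(1))
c=np.array([(484,28),(632,46),(629,86),(477,70)],float); c=(c-(455,0))/2+(200,180)
p=plane(T,c,10);print(p.round(1),np.degrees(np.arctan2(*(p[1]-p[0])[[1,0]])),p.mean(0))
a=np.array([(78,210),(237,345),(165,362),(133,197)],float)/3+(220,135)
p=plane(S,a,10);print(p.round(1))
q=np.array([(205,443),(0,0)])
# block top corners in scene crop
a=np.array([(296,466),(332,424),(393,455),(358,495)],float)/3+(220,135)
p=plane(S,a,45);print("blk",p.round(1),p.mean(0))
print(plane(T,[(335,231)],165), plane(S,[(292,248)],165))
o=get_obs();print(R.from_euler("xyz",o["tcp_rot"]).as_matrix().round(3))
print("bowl,dipcup,tape",plane(T,[(367,251),(346,162),(170,232)],50).round(0))
E
```

```text
rod (array([ 500.49189513, -219.32726567,  170.96806911]), [np.float64(0.9213271315961908), np.float64(0.9213271315961067)]) [[ 496.5 -222.6  175. ]] [[ 500.7 -219.   175. ]]
mouth (array([484.20877224,   4.7890041 , 131.71965134]), [np.float64(0.36499558351716566), np.float64(0.36499558351704503)]) [[482.3   0.9 135. ]] [[483.4   5.  135. ]]
post (array([496.0755439 , 101.47683389, 257.32255185]), [np.float64(0.45374967081923223), np.float64(0.4537496708192186)]) [[493.3  97.2 260. ]] [[496.  101.1 260. ]]
[[544.3 209.4  10. ]
 [513.9 -32.   10. ]
 [448.5 -26.5  10. ]
 [475.2 219.7  10. ]] -97.1722570205539 [495.48102586  92.66178974  10.        ]
[[474.2 212.4  10. ]
 [511.  -38.9  10. ]
 [443.6 -28.   10. ]
 [534.1 206.3  10. ]]
blk [[ 457.7 -212.    45. ]
 [ 507.8 -187.9   45. ]
 [ 530.6 -238.6   45. ]
 [ 482.7 -259.1   45. ]] [ 494.69175597 -224.42100193   45.        ]
[[ 408.38250906 -157.76387039  165.        ]] [[ 406.22453281 -170.41558148  165.        ]]
[[-0.001 -0.956  0.292]
 [-0.001  0.292  0.956]
 [-1.     0.    -0.001]]
bowl,dipcup,tape [[ 355. -275.   50.]
 [ 641. -217.   50.]
 [ 416.  343.   50.]]
```

Call:
{"op": "carry_out", "data": {"rows": [[35, -24, 30, -5], [70, -48, 60, -10], [105, -72, 94, -15], [141, -97, 94, -20], [177, -122, 94, -25], [186, -160, 94, -30], [195, -198, 94, -35], [204, -236, 94, -40], [213, -274, 94, -45], [222, -312, 94, -50], [231, -350, 94, -55], [240, -388, 94, -60], [249, -426, 94, -65], [258, -464, 94, -70], [267, -502, 94, -75], [280, -540, 84, -80], [293, -578, 74, -80], [306, -616, 64, -80], [320, -654, 54, -80], [333, -692, 50, -80]]}}

```text
time: 1.77
tool_pos: [486.0, -192.1, 274.4]
tcp_rot: [2.804, 1.567, 2.681]
contact_force: [1.3, 2.3, 0.2]
grip_width: 91.7
```

```bash
python3 - <<'E'
from h import *
o=get_obs();im=capture("wrist");cv2.imwrite("pics/w1.png",im[:,:,::-1])
M=R.from_euler("xyz",o["tcp_rot"]).as_matrix();print(M.round(3),o["tool_pos"],np.degrees(np.arctan2(M[1,2],M[0,2])))
P=pose("wrist",o)
for b in blobs(mask(im,(20,120,60),(34,255,255)),60):print(b,plane(P,[b[0]],175))
print(proj(P,[[498,-221,175]]))
E
```

```text
[[-0.004  0.122  0.992]
 [ 0.002  0.992 -0.122]
 [-1.     0.001 -0.004]] [ 485.98286232 -192.07386733  274.36149219] -7.031093278592496
([304.6, 233.2], [294, 215, 23, 33, 532]) [[ 499.33785451 -216.17231842  175.        ]]
([86.1, 277.4], [74, 248, 33, 60, 804]) [[ 315.83067117 -233.28735569  175.        ]]
([480.1, 278.0], [461, 248, 32, 60, 728]) [[ 639.30830659 -273.33129391  175.        ]]
([526.6, 319.3], [495, 315, 65, 10, 327]) [[ 683.90108666 -319.95887469  175.        ]]
([472.1, 323.2], [444, 317, 51, 10, 137]) [[ 633.93484537 -315.69776577  175.        ]]
[[303.55896433 239.22728627]]
```

View pics/w1.png

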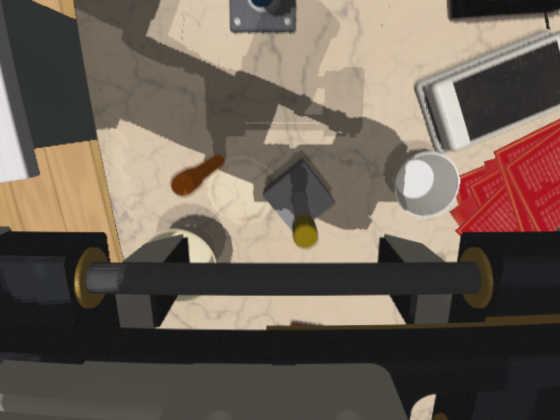

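The wrist picture shows the yellow knob's top disc centred near (305.5,236), which puts it at (500,-219). That agrees with the two-view estimate, so I'll descend and grasp.

Call:
{"op": "carry_out", "data": {"rows": [[7, -13, -10, 0], [14, -27, -20, 0], [14, -27, -45, 0], [14, -27, -70, 0], [14, -27, -95, 0], [14, -27, -115, 0], [14, -27, -128, 0], [14, -27, -134, 0], [14, -27, -134, 0], [14, -27, -134, 0]]}}

```text
time: 2.65
tool_pos: [501.9, -225.6, 139.5]
tcp_rot: [-2.452, 1.567, -2.578]
contact_force: [-0.3, -0.4, 0.9]
grip_width: 91.8
```

Call:
{"op": "carry_out", "data": {"rows": [[0, 0, 0, 0], [0, 0, 0, 0], [0, 0, 0, 0], [0, 0, 0, 0], [0, 0, 0, 0], [0, 0, 0, 0], [0, 0, 0, 0], [0, 0, 0, 0], [0, 0, 0, 0], [0, 0, 0, 0], [0, 0, 0, 0], [0, 0, 0, 0]], "hand": 10}}

```text
time: 3.65
tool_pos: [501.4, -225.4, 139.4]
tcp_rot: [-2.66, 1.566, -2.786]
contact_force: [-2.7, -0.1, 3.4]
grip_width: 19.7
```

```bash
python3 - <<'E'
from h import *
o=get_obs();im=capture("wrist");cv2.imwrite("pics/w2.png",im[150:400,130:430,::-1].repeat(2,0).repeat(2,1))
P=pose("wrist",o);print(o["tool_pos"],o["contact_force"])
for b in blobs(mask(im,(20,120,60),(34,255,255)),60):print(b,plane(P,[b[0]],175))
t=o["tool_pos"];print(proj(P,[[t[0],t[1],175],[500,-219,175]]))
E
```

```text
[ 501.3949817  -225.44649975  139.40115599] [-2.72921005 -0.12090077  3.36941969]
([283.3, 247.1], [261, 225, 47, 38, 1138]) [[ 503.96154968 -206.92577429  175.        ]]
([234.0, 279.9], [230, 249, 11, 62, 371]) [[ 483.44068857 -217.97375943  175.        ]]
([332.6, 280.0], [327, 248, 11, 63, 370]) [[ 521.04350538 -222.72137203  175.        ]]
([385.3, 323.9], [285, 318, 180, 12, 994]) [[ 540.48232449 -244.98116535  175.        ]]
([184.6, 326.2], [103, 323, 170, 7, 476]) [[ 460.04984635 -236.02984333  175.        ]]
[[282.76367746 292.14538717]
 [277.01882671 277.55523517]]
```

View pics/w2.png

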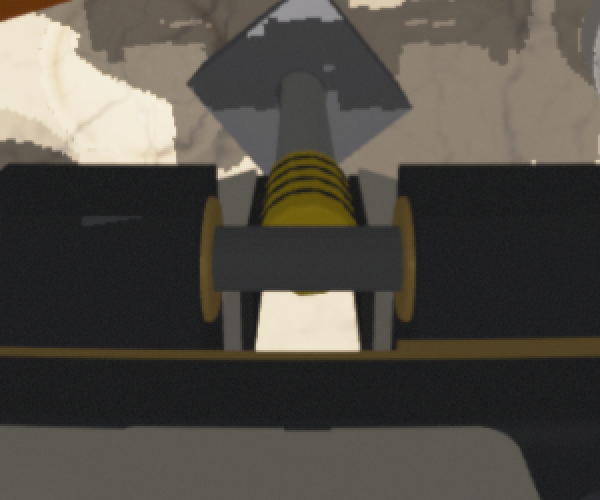

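The picture shows the knob between the pads, but its disc centre is at row ~274 and the TCP axis at row 292. The rod is therefore ~7 mm off the pad centre in +y, so I'll regrasp.

Call:
{"op": "carry_out", "data": {"rows": [[0, 0, 0, 0], [0, 0, 0, 0], [0, 0, 0, 0], [0, 0, 0, 0], [0, 4, 0, 0], [0, 7, 0, 0], [0, 7, 0, 0], [0, 7, 0, 0], [0, 7, 0, 0]], "hand": 45}}

```text
time: 4.45
tool_pos: [501.4, -218.4, 139.5]
tcp_rot: [-2.645, 1.566, -2.77]
contact_force: [0.3, 0.6, -0.3]
grip_width: 44.7
```

Call:
{"op": "carry_out", "data": {"rows": [[0, 0, 0, 0], [0, 0, 0, 0], [0, 0, 0, 0], [0, 0, 0, 0], [0, 0, 0, 0], [0, 0, 0, 0], [0, 0, 0, 0], [0, 0, 0, 0], [0, 0, 0, 0], [0, 0, 0, 0]], "hand": 10}}

```text
time: 5.28
tool_pos: [501.2, -218.3, 139.4]
tcp_rot: [-2.679, 1.566, -2.805]
contact_force: [-1.8, -0.6, 0.2]
grip_width: 19.7
```

Call:
{"op": "carry_out", "data": {"rows": [[0, 0, 8, 0], [0, 0, 25, 0], [0, 0, 50, 0], [0, 0, 75, 0], [0, 0, 100, 0], [0, 0, 125, 0], [0, 0, 150, 0], [0, 20, 165, 0], [-4, 45, 165, 0], [-8, 75, 165, 0], [-12, 105, 165, 0], [-16, 130, 165, 0], [-16, 145, 165, 0], [-16, 153, 165, 0], [-16, 158, 165, 0], [-16, 158, 165, 0], [-16, 158, 165, 0], [-16, 158, 165, 0]]}}

```text
time: 6.78
tool_pos: [485.4, -61.2, 304.3]
tcp_rot: [-2.642, 1.565, -2.769]
contact_force: [0.5, 0.6, -1.2]
grip_width: 19.4
```

```bash
python3 - <<'E'
from h import *
o=get_obs();im=capture("wrist");cv2.imwrite("pics/w3.png",im[:,:,::-1])
s=capture("scene");cv2.imwrite("pics/s3.png",s[:,:,::-1])
P=pose("wrist",o);print(o["tool_pos"],o["contact_force"],o["grip_width"],np.abs(o["dq"]).max())
for b in blobs(mask(im,(105,120,30),(125,255,255)),60):print(b,plane(P,[b[0]],135))
print(proj(P,[[483,3,135],[495,100,260]]))
E
```

```text
[485.39301002 -61.22255487 304.34525107] [ 0.53346509  0.62416367 -1.1783653 ] 19.43927109239249 0.006496339685275648
([274.3, 113.4], [255, 93, 41, 42, 1014]) [[485.15838758   7.17500898 135.        ]]
[[272.56094713 118.35124611]
 [262.55259289 -68.60653541]]
```

View pics/w3.png

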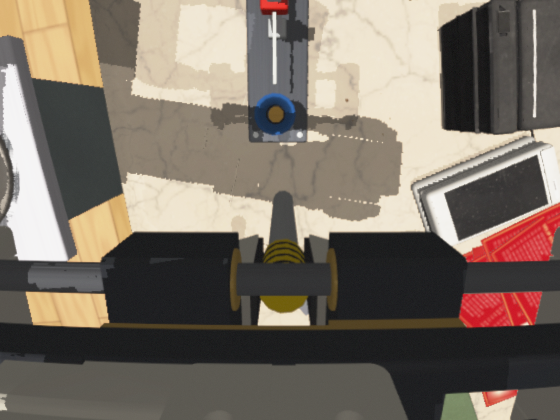

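The wrist picture shows the tube mouth as a circle centred at (275.5,114), ~41.5 px across, which matches 39 mm at z=135. The rod tip is near (283,193), and the rod is held straight.

```bash
python3 - <<'E'
from h import *
o=get_obs();P=pose("wrist",o);t=o["tool_pos"]
print("mouth",plane(P,[(275.5,114)],135))
print(proj(P,[[t[0],t[1]+d,z] for z in(175,187,304,340) for d in(0,5,8)]).round(1))
im=cv2.imread("pics/w3.png")
g=cv2.cvtColor(im,cv2.COLOR_BGR2GRAY)
for r in(196,205,215,225):print(r,g[r,265:302].tolist())
print(g[180:204,283].tolist())
E
```

```text
mouth [[486.09085095   6.60298956 135.        ]]
[[284.  196. ]
 [283.2 190.2]
 [282.8 186.7]
 [283.9 199.3]
 [283.1 193.4]
 [282.7 189.7]
 [283.2 256. ]
 [281.9 246.5]
 [281.1 240.7]
 [282.7 292.3]
 [281.  280.7]
 [280.  273.6]]
196 [123, 124, 124, 127, 127, 128, 129, 129, 122, 99, 76, 72, 71, 73, 71, 72, 71, 72, 72, 72, 71, 73, 72, 71, 71, 73, 81, 102, 116, 113, 112, 112, 114, 120, 123, 123, 119]
205 [228, 227, 227, 227, 228, 228, 224, 197, 97, 72, 71, 73, 72, 73, 72, 72, 72, 71, 72, 70, 71, 72, 71, 71, 70, 71, 70, 84, 114, 132, 146, 175, 181, 184, 176, 140, 134]
215 [223, 224, 224, 225, 226, 221, 181, 93, 72, 74, 73, 72, 72, 72, 71, 73, 72, 72, 71, 71, 70, 72, 71, 71, 71, 71, 71, 71, 81, 145, 222, 225, 217, 213, 218, 222, 226]
225 [230, 230, 230, 229, 223, 181, 93, 71, 73, 72, 72, 71, 73, 72, 73, 72, 72, 72, 73, 73, 71, 71, 71, 70, 71, 68, 71, 70, 70, 77, 125, 200, 221, 219, 216, 217, 220]
[131, 130, 131, 130, 131, 130, 131, 131, 130, 128, 112, 83, 73, 72, 72, 74, 72, 74, 71, 72, 73, 72, 72, 71]
```

Call:
{"op": "carry_out", "data": {"rows": [[1, 15, 0, 0], [1, 35, 0, 0], [2, 52, 0, 0], [2, 63, -5, 0], [2, 69, -15, 0], [2, 69, -25, 0], [2, 69, -33, 0], [2, 69, -38, 0], [2, 69, -42, 0], [2, 69, -42, 0], [2, 69, -42, 0]]}}

```text
time: 7.8
tool_pos: [487.5, 7.5, 262.4]
tcp_rot: [-2.663, 1.565, -2.79]
contact_force: [0.3, 0.2, -2.0]
grip_width: 19.7
```

Call:
{"op": "carry_out", "data": {"rows": [[0, 0, -4, 0], [0, 0, -8, 0], [0, 0, -12, 0], [0, 0, -16, 0], [0, 0, -16, 0]]}}

```text
time: 8.22
tool_pos: [487.0, 7.5, 245.4]
tcp_rot: [-2.779, 1.564, -2.907]
contact_force: [-0.6, 1.6, -1.7]
grip_width: 19.3
```

Call:
{"op": "carry_out", "data": {"rows": [[0, 0, -3, 0], [0, 0, -6, 0], [0, 0, -9, 0], [0, 0, -11, 0], [0, 0, -11, 0]]}}

```text
time: 8.63
tool_pos: [486.7, 7.5, 233.8]
tcp_rot: [-2.812, 1.563, -2.939]
contact_force: [-0.2, 0.1, -0.9]
grip_width: 19.2
```

Call:
{"op": "carry_out", "data": {"rows": [[0, 0, -2, 0], [0, 0, -4, 0], [0, 0, -6, 0], [0, 0, -8, 0], [0, 0, -10, 0], [0, 0, -12, 0], [0, 0, -14, 0], [0, 0, -14, 0]]}}

```text
time: 9.3
tool_pos: [486.8, 7.5, 219.5]
tcp_rot: [-2.809, 1.563, -2.936]
contact_force: [0.1, -0.8, -0.2]
grip_width: 19.5
```

Call:
{"op": "carry_out", "data": {"rows": [[0, 0, -2, 0], [0, 0, -4, 0], [0, 0, -6, 0], [0, 0, -8, 0], [0, 0, -10, 0], [0, 0, -10, 0]]}}

```text
time: 9.8
tool_pos: [486.7, 7.5, 209.1]
tcp_rot: [-2.826, 1.563, -2.954]
contact_force: [0.3, -0.7, 1.2]
grip_width: 19.0
```

Call:
{"op": "carry_out", "data": {"rows": [[0, 0, -1, 0], [0, 0, -2, 0], [0, 0, -3, 0], [0, 0, -4, 0]]}}

```text
time: 10.13
tool_pos: [486.7, 7.5, 205.0]
tcp_rot: [-2.816, 1.563, -2.943]
contact_force: [-0.0, -0.5, 4.5]
grip_width: 19.5
```

Call:
{"op": "carry_out", "data": {"rows": [[0, 0, -1, 0], [0, 0, -2, 0], [0, 0, -3, 0]]}}

```text
time: 10.38
tool_pos: [486.8, 7.5, 202.1]
tcp_rot: [-2.796, 1.563, -2.924]
contact_force: [-1.5, -1.6, 7.1]
grip_width: 19.3
```

Call:
{"op": "carry_out", "data": {"rows": [[0, 0, 0, 0], [0, 0, 0, 0]]}}

```text
time: 10.55
tool_pos: [486.8, 7.5, 202.1]
tcp_rot: [-2.795, 1.563, -2.923]
contact_force: [-0.4, -0.9, 3.3]
grip_width: 19.2
```

Call:
{"op": "carry_out", "data": {"rows": [[0, 0, -0.5, 0], [0, 0, -1, 0]]}}

```text
time: 10.72
tool_pos: [486.9, 7.4, 201.6]
tcp_rot: [-2.751, 1.564, -2.878]
contact_force: [-1.9, -1.6, 9.9]
grip_width: 19.2
```

Call:
{"op": "carry_out", "data": {"rows": [[0, 0, 0, 0], [0, 0, 0, 0]]}}

```text
time: 10.88
tool_pos: [486.8, 7.4, 201.7]
tcp_rot: [-2.761, 1.563, -2.889]
contact_force: [-1.1, -0.5, 5.7]
grip_width: 19.2
```

Call:
{"op": "carry_out", "data": {"rows": [[0, 0, 0, 0]]}}

```text
time: 10.97
tool_pos: [486.8, 7.4, 201.7]
tcp_rot: [-2.754, 1.563, -2.882]
contact_force: [-0.9, -0.9, 5.4]
grip_width: 19.4
```

Call:
{"op": "carry_out", "data": {"rows": [[0, 0, 0, 0]]}}

```text
time: 11.05
tool_pos: [486.8, 7.5, 201.7]
tcp_rot: [-2.757, 1.563, -2.884]
contact_force: [-0.5, -0.6, 4.1]
grip_width: 19.4
```

Call:
{"op": "carry_out", "data": {"rows": [[0, 0, -0.7, 0], [0, 0, -1.5, 0], [0, 0, -1.5, 0]]}}

```text
time: 11.3
tool_pos: [487.0, 7.4, 200.8]
tcp_rot: [-2.691, 1.564, -2.819]
contact_force: [-2.2, -1.2, 9.4]
grip_width: 19.3
```

Call:
{"op": "carry_out", "data": {"rows": [[0, 0, -0.3, 0], [0, 0, -0.3, 0], [0, 0, -0.3, 0]]}}

```text
time: 11.55
tool_pos: [486.9, 7.4, 200.9]
tcp_rot: [-2.666, 1.564, -2.793]
contact_force: [-1.3, -0.6, 7.6]
grip_width: 19.3
```

The force rises spring-like, about 3.4 N/mm, so the rod is on the coins at ~62 mm depth. Releasing now.

Call:
{"op": "carry_out", "data": {"rows": [[0, 0, 0, 0], [0, 0, 0, 0], [0, 0, 0, 0], [0, 0, 0, 0], [0, 0, 0, 0], [0, 0, 0, 0]], "hand": 60}}

```text
time: 12.05
tool_pos: [486.9, 7.4, 200.7]
tcp_rot: [-2.704, 1.564, -2.831]
contact_force: [0.6, 0.3, 0.7]
grip_width: 54.9
```

Call:
{"op": "carry_out", "data": {"rows": [[0, 0, 10, 0], [0, 0, 30, 0], [0, 0, 55, 0], [0, 0, 80, 0], [0, 0, 100, 0], [0, 0, 110, 0], [0, 0, 110, 0], [0, 0, 110, 0]]}}

```text
time: 12.72
tool_pos: [486.9, 7.4, 310.5]
tcp_rot: [-2.674, 1.564, -2.802]
contact_force: [-0.5, -0.2, -1.5]
grip_width: 60.0
```

```bash
python3 - <<'E'
from h import *
o=get_obs();w=capture("wrist");s=capture("scene");t=capture("top")
print(o["tool_pos"],o["contact_force"],np.abs(o["dq"]).max())
P=pose("wrist",o);S=pose("scene");T=pose("top")
a=cv2.resize(s[130:260,230:310],None,fx=4,fy=4,interpolation=cv2.INTER_CUBIC)
b=cv2.resize(w[0:340,150:430],None,fx=1.5,fy=1.5)
c=np.zeros((520,800,3),np.uint8);c[:520,:320]=a;c[:510,330:750]=b
cv2.imwrite("pics/c4.png",c[:,:,::-1])
for n,im,lim in(("s",s,(230,310,130,260)),("w",w,(150,430,0,340))):
    x0,x1,y0,y1=lim
    for k,lo,hi in(("yel",(20,120,60),(34,255,255)),("red",(0,140,60),(8,255,255))):
        print(n,k,[([round(q[0][0]+x0,1),round(q[0][1]+y0,1)],q[1][0]+x0,q[1][1]+y0,q[1][2:]) for q in blobs(mask(im,lo,hi)[y0:y1,x0:x1],20)])
E
```

```text
[486.86825427   7.42059226 310.54592532] [-0.46594771 -0.17319015 -1.5288313 ] 0.03254018397860061
s yel [([283.6, 177.4], 281, 171, [7, 15, 74])]
s red [([265.6, 183.3], 258, 172, [16, 21, 77])]
w yel [([280.6, 209.6], 267, 191, [28, 37, 771]), ([155.3, 256.7], 150, 248, [15, 25, 183]), ([416.6, 279.0], 403, 248, [23, 62, 676]), ([154.4, 300.0], 150, 287, [13, 23, 139]), ([408.9, 324.7], 375, 319, [55, 10, 198]), ([199.3, 326.6], 193, 325, [13, 4, 30]), ([367.3, 326.6], 360, 325, [16, 4, 44]), ([219.5, 327.1], 207, 326, [28, 3, 64]), ([240.6, 327.1], 236, 326, [12, 3, 22]), ([265.6, 327.9], 247, 327, [37, 3, 76]), ([308.5, 327.6], 284, 326, [54, 4, 98]), ([351.5, 327.1], 345, 326, [14, 3, 27])]
w red [([282.0, 21.0], 278, 0, [9, 43, 387]), ([283.5, 83.6], 270, 65, [26, 28, 337])]
```

View pics/c4.png

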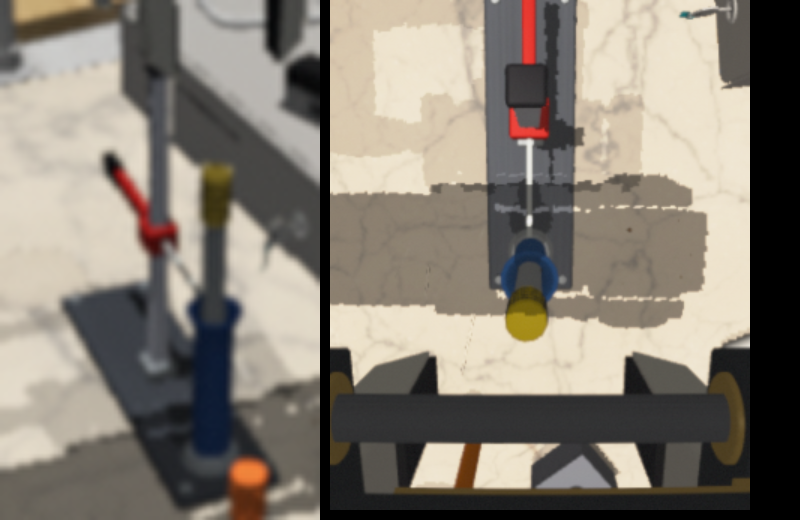

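The picture shows the rod standing upright in the tube after release, with the knob top at wrist ~(280.7,213). The rider is low, with its black tab at scene ~(257.5,170.5). The post's black cap is at wrist ~(280,57).

```bash
python3 - <<'E'
from h import *
o=get_obs();P=pose("wrist",o);S=pose("scene")
print("rodtop",plane(P,[(280.7,213)],238),"post",plane(P,[(280,57),(280,56)],262))
m=np.array([486.3,7]);
for yaw in(-6,-7.2,-8):
    u=np.array([-np.sin(np.radians(yaw)),np.cos(np.radians(yaw))])
    q=m+190*u; print(yaw,q,m+100*u)
    for z in (120,130,140,160): print(z,proj(S,[[*q,z]]).round(1),proj(S,[[*(m+27*u),z]]).round(1))
E
```

```text
rodtop [[484.247361     9.25314121 238.        ]] post [[496.71347041 104.97606362 262.        ]
 [496.78201226 105.501657   262.        ]]
-6 [506.16040802 195.95916012] [496.75284633 106.45218954]
120 [[257.2 174.3]] [[279.2 205. ]]
130 [[257.1 171.3]] [[279.3 201.9]]
140 [[257.1 168.4]] [[279.4 198.8]]
160 [[257.  162.3]] [[279.5 192.4]]
-7.2 [510.11331438 195.50179325] [498.83332336 106.21147013]
120 [[258.5 174. ]] [[279.4 204.9]]
130 [[258.4 171.1]] [[279.5 201.8]]
140 [[258.4 168.1]] [[279.6 198.7]]
160 [[258.3 162.1]] [[279.7 192.4]]
-8 [512.74288918 195.15093306] [500.2173101  106.02680687]
120 [[259.3 173.8]] [[279.6 204.9]]
130 [[259.3 170.9]] [[279.6 201.8]]
140 [[259.2 167.9]] [[279.7 198.7]]
160 [[259.2 161.9]] [[279.8 192.3]]
```

Call:
{"op": "carry_out", "data": {"rows": [[0, 15, 8, 0], [1, 40, 12, 0], [3, 65, 12, 0], [5, 90, 12, 0], [7, 110, 12, 0], [8, 125, 12, 0], [8, 130, 12, 0], [8, 130, 12, 0], [8, 130, 12, 0], [8, 130, 12, 0]]}}

```text
time: 13.7
tool_pos: [494.3, 136.6, 321.1]
tcp_rot: [-2.788, 1.561, -2.916]
contact_force: [0.0, -0.3, -0.0]
grip_width: 59.8
```

```bash
python3 - <<'E'
from h import *
o=get_obs();w=capture("wrist");cv2.imwrite("pics/w5.png",w[:,:,::-1])
print(o["tool_pos"]);P=pose("wrist",o)
print([q for q in blobs(mask(w,(0,140,60),(8,255,255)),60)])
print(proj(P,[[509,195,z] for z in(120,130)]))
E
```

```text
[494.2904086  136.58723378 321.11797648]
[([292.0, 183.6], [281, 135, 23, 90, 854])]
[[292.11312442 121.51160985]
 [292.27238913 121.71650729]]
```

View pics/w5.png

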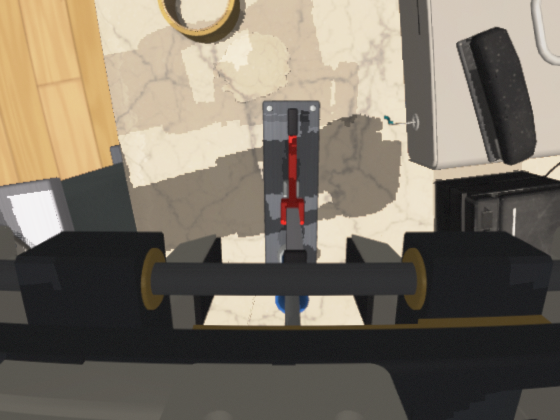

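The wrist picture shows the black tab centred at ~(292,121), matching the projection of (509,195). The scene view puts the rider at z~125–132. I'll go there and grasp.

Call:
{"op": "carry_out", "data": {"rows": [[7, 30, 0, 0], [14, 58, 0, 0], [14, 58, -25, 0], [14, 58, -55, 0], [14, 58, -85, 0], [14, 58, -115, 0], [14, 58, -145, 0], [14, 58, -170, 0], [14, 58, -190, 0], [14, 58, -202, 0], [14, 58, -209, 0], [14, 58, -209, 0], [14, 58, -209, 0]]}}

```text
time: 14.83
tool_pos: [508.7, 194.1, 112.7]
tcp_rot: [-2.789, 1.562, -2.918]
contact_force: [1.2, 0.2, 0.3]
grip_width: 60.1
```

```bash
python3 - <<'E'
from h import *
o=get_obs();w=capture("wrist");s=capture("scene");print(o["tool_pos"],o["contact_force"])
P=pose("wrist",o);print(proj(P,[[*o["tool_pos"][:2],130],[509,195,130],[509,195,139]]))
c=np.zeros((560,800,3),np.uint8)
c[:500,:400]=cv2.resize(w[150:350,200:360],None,fx=2.5,fy=2.5)
c[:520,410:770]=cv2.resize(s[130:260,220:310],None,fx=4,fy=4,interpolation=cv2.INTER_CUBIC)
cv2.imwrite("pics/c6.png",c[:,:,::-1])
E
```

```text
[508.73955301 194.12713936 112.65771128] [1.21534823 0.24639651 0.27119948]
[[282.8380968  271.78711931]
 [283.16970956 269.9064389 ]
 [282.97994751 279.27270686]]
```

View pics/c6.png

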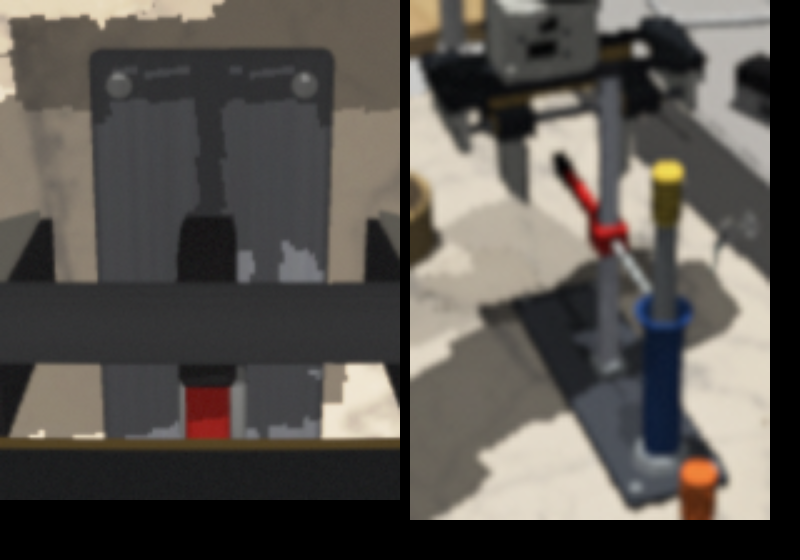

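The crop shows the tab centred between the open fingers (x~283, spanning rows ~243–304). Its apparent size puts the tab's top face near z~131, so I'll go 8 mm lower and close.

Call:
{"op": "carry_out", "data": {"rows": [[0, 1, -4, 0], [0, 1, -8, 0], [0, 1, -8, 0], [0, 1, -8, 0]]}}

```text
time: 15.27
tool_pos: [509.0, 195.5, 105.3]
tcp_rot: [-2.793, 1.563, -2.921]
contact_force: [0.9, -0.6, 0.6]
grip_width: 60.1
```

Call:
{"op": "carry_out", "data": {"rows": [[0, 0, 0, 0], [0, 0, 0, 0], [0, 0, 0, 0], [0, 0, 0, 0], [0, 0, 0, 0], [0, 0, 0, 0], [0, 0, 0, 0], [0, 0, 0, 0], [0, 0, 0, 0], [0, 0, 0, 0]], "hand": 2}}

```text
time: 16.1
tool_pos: [508.7, 195.5, 105.3]
tcp_rot: [-2.799, 1.563, -2.927]
contact_force: [-1.6, 0.5, 0.6]
grip_width: 9.8
```

Call:
{"op": "carry_out", "data": {"rows": [[0, 0, 5, 0], [0, 0, 12, 0], [0, 0, 20, 0], [0, 0, 28, 0], [0, 0, 36, 0], [0, 0, 44, 0], [0, 0, 52, 0], [0, 0, 60, 0], [0, 0, 68, 0], [0, 0, 76, 0], [0, 0, 84, 0], [0, 0, 92, 0], [0, 0, 98, 0], [0, 0, 103, 0], [0, 0, 105, 0], [0, 0, 105, 0], [0, 0, 105, 0]]}}

```text
time: 17.52
tool_pos: [508.7, 195.5, 210.8]
tcp_rot: [-2.789, 1.563, -2.918]
contact_force: [-1.9, 0.1, 2.0]
grip_width: 9.6
```

```bash
python3 - <<'E'
from h import *
o=get_obs();s=capture("scene");t=capture("top");print(o["tool_pos"],o["contact_force"],o["grip_width"])
S=pose("scene")
m=np.array([486.3,7]);u=np.array([.125,.992])
for z in(225,231,237,243):print(z,proj(S,[[*m,z],[*(m+27*u),z],[*(m+100*u),z]]).round(1).tolist())
print("mouth",proj(S,[[*m,135]]))
c=cv2.resize(s[140:240,235:325],None,fx=6,fy=6,interpolation=cv2.INTER_CUBIC)
cv2.imwrite("pics/c7.png",c[:,:,::-1]);cv2.imwrite("pics/s7.png",s[:,:,::-1]);cv2.imwrite("pics/t7.png",t[:,:,::-1])
E
```

```text
[508.74059018 195.52164395 210.81760799] [-1.92751337  0.12994039  2.04558445] 9.602891126090645
225 [[284.2, 176.2], [280.0, 170.7], [269.5, 157.0]]
231 [[284.2, 174.1], [280.1, 168.7], [269.5, 154.9]]
237 [[284.3, 172.0], [280.1, 166.6], [269.5, 152.9]]
243 [[284.3, 169.9], [280.1, 164.5], [269.5, 150.9]]
mouth [[283.46890014 206.00759672]]
```

View pics/c7.png

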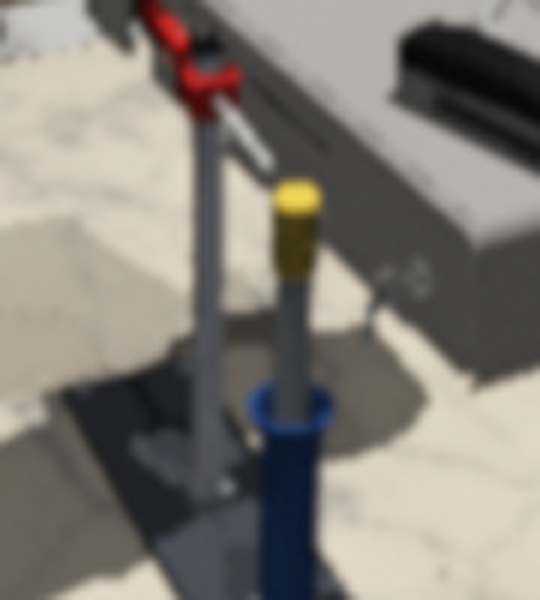

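The crop shows the rod's top disc at scene (284.7,172.7) and the pointer tip at ~(280.3,167.8). The pointer is therefore about 1–2 mm below the rod top, ±3 mm. To sharpen that, I'll touch the rider's upper stop gently (pointer at 244 mm) and use it as a height reference.

Call:
{"op": "carry_out", "data": {"rows": [[0, 0, 1, 0], [0, 0, 2, 0], [0, 0, 3, 0], [0, 0, 4, 0], [0, 0, 4, 0]]}}

```text
time: 18.03
tool_pos: [508.7, 195.5, 214.5]
tcp_rot: [-2.791, 1.563, -2.92]
contact_force: [-0.7, 0.7, -3.3]
grip_width: 9.7
```

Call:
{"op": "carry_out", "data": {"rows": [[0, 0, 1, 0], [0, 0, 2, 0], [0, 0, 2, 0]]}}

```text
time: 18.28
tool_pos: [508.7, 195.5, 216.6]
tcp_rot: [-2.794, 1.563, -2.922]
contact_force: [-0.9, 0.0, -2.0]
grip_width: 9.5
```

Call:
{"op": "carry_out", "data": {"rows": [[0, 0, 1, 0], [0, 0, 2, 0], [0, 0, 2, 0]]}}

```text
time: 18.53
tool_pos: [508.7, 195.5, 218.9]
tcp_rot: [-2.794, 1.563, -2.922]
contact_force: [-1.1, 0.5, -2.1]
grip_width: 9.9
```

Call:
{"op": "carry_out", "data": {"rows": [[0, 0, 1, 0], [0, 0, 2, 0], [0, 0, 2, 0]]}}

```text
time: 18.78
tool_pos: [508.6, 195.5, 220.0]
tcp_rot: [-2.807, 1.562, -2.936]
contact_force: [2.6, 0.8, -10.5]
grip_width: 9.7
```

Call:
{"op": "carry_out", "data": {"rows": [[0, 0, 1, 0], [0, 0, 1.5, 0], [0, 0, 1.5, 0]]}}

```text
time: 19.03
tool_pos: [508.4, 195.5, 220.3]
tcp_rot: [-2.818, 1.56, -2.946]
contact_force: [3.7, 1.2, -18.1]
grip_width: 9.6
```

The stop was felt at TCP z≈219.6, so the pointer was at 235.2 mm in the last picture. With the rod top at ~237.7 mm from the insertion, that agrees with the picture. I'll lower to ~237.5 and release.

Call:
{"op": "carry_out", "data": {"rows": [[0, 0, -1, 0], [0, 0, -3, 0], [0, 0, -5, 0], [0, 0, -7, 0], [0, 0, -7, 0], [0, 0, -7, 0], [0, 0, -7, 0]]}}

```text
time: 19.62
tool_pos: [508.6, 195.5, 213.8]
tcp_rot: [-2.812, 1.561, -2.941]
contact_force: [-0.8, -0.0, 2.0]
grip_width: 9.4
```

Call:
{"op": "carry_out", "data": {"rows": [[0, 0, 0, 0], [0, 0, 0, 0], [0, 0, 0, 0], [0, 0, 0, 0], [0, 0, 0, 0], [0, 0, 0, 0], [0, 0, 0, 0]], "hand": 60}}

```text
time: 20.2
tool_pos: [508.6, 195.5, 213.7]
tcp_rot: [-2.812, 1.561, -2.941]
contact_force: [0.3, 0.6, 0.3]
grip_width: 51.9
```

Call:
{"op": "carry_out", "data": {"rows": [[0, 0, 8, 0], [0, 0, 25, 0], [0, 0, 50, 0], [0, 0, 75, 0], [0, 0, 95, 0], [0, 0, 105, 0], [0, -15, 110, 0], [-2, -40, 110, 0], [-4, -65, 110, 0], [-6, -85, 110, 0], [-7, -100, 110, 0], [-8, -110, 110, 0], [-8, -110, 110, 0], [-8, -110, 110, 0], [-8, -110, 110, 0]]}}

```text
time: 21.45
tool_pos: [500.7, 86.2, 323.7]
tcp_rot: [-2.865, 1.561, -2.993]
contact_force: [-0.3, 0.2, 0.1]
grip_width: 60.0
```

```bash
python3 - <<'E'
from h import *
o=get_obs();w=capture("wrist");s=capture("scene");print(o["tool_pos"],o["contact_force"],o["time"])
P=pose("wrist",o);m=np.array([486.3,7]);u=np.array([.125,.992])
print(proj(P,[[*(m+27*u),237.5],[*m,237.5],[*(m+100*u),260]]))
cv2.imwrite("pics/w8.png",w[:,:,::-1]);cv2.imwrite("pics/s8.png",s[:,:,::-1])
c=np.zeros((540,800,3),np.uint8);c[:,:360]=cv2.resize(s[150:240,255:315],None,fx=6,fy=6,interpolation=cv2.INTER_CUBIC)
c[:420,370:790]=w[:,80:500]
cv2.imwrite("pics/c8.png",c[:,:,::-1])
E
```

```text
[500.67702997  86.22702118 323.65597864] [-0.31304586  0.24147937  0.06519798] 21.45
[[278.79234936 276.92392341]
 [279.03648439 308.16587387]
 [277.2739941  189.43287082]]
```

View pics/c8.png

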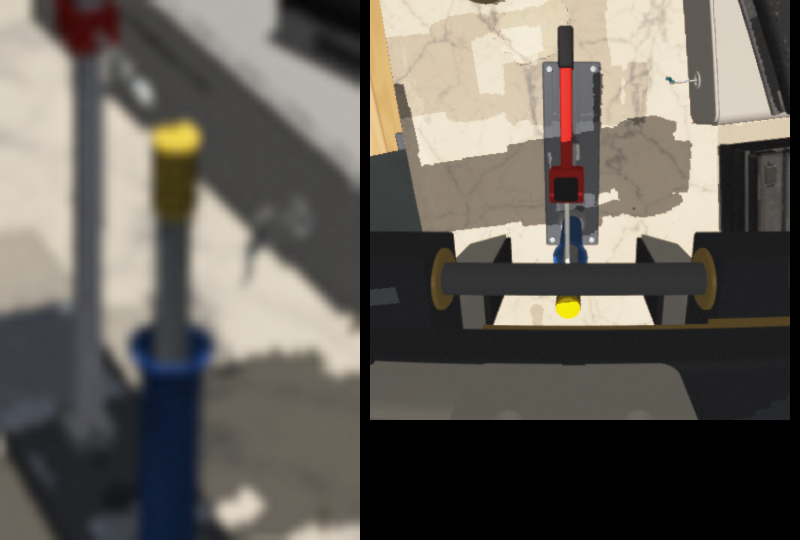

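In the final crop the pointer tip is at scene ~(280.5,167.5) and the rod top at ~(284.7,173). That is 5.5 px apart, against 5.4 px expected when level. The arm is clear of everything, so I'm handing in.

```bash
python3 -c "
from plant import *
print(close_job())"
```

```text
the job is handed in; nothing more can be done
None
```

I put the gauge rod into the blue tube until it bottomed on the coins and left it standing there. I then slid the red rider up until its pointer was level with the rod's top, let go, and handed the job in at about 21.5 s. No verdict was reported.

- **Rod:** it sits about 62 mm below the tube mouth. The tool force rose spring-like at about 3.4 N/mm, which matches the cushion. The highest force I read was about 10 N, against the 20 N limit.
- **Pointer:** I first touched the rider's upper stop gently (pointer at 244 mm; the wrist read about 18 N) to get a height reference, then lowered it. By arm position the pointer is at about 238 mm and the rod top at about 237.5 mm. The last camera check agrees to within about 1 mm, though the picture itself is only good to about 3 mm.
- **Corrections on the way:** the first grasp on the rod was about 7 mm off the pad centre, so I regrasped it before lifting. The fixed cameras read heights 3–4 mm low, so I relied on the wrist camera and arm position where they disagreed.
- **Bystanders:** I kept clear of the tape roll, dip cup and rice bowl, but did not measure their positions again at the end.

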